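# Park the square nozzle in its stand

### The job

Three square hot-air nozzles stand on the bench. Park the middle-sized one upright in the round nozzle stand: set it in the mouth, then, pressing only lightly, feel and turn it until its square skirt drops fully home in the square seat, and let go. Leave the other two nozzles standing where they are.

Things in the scene. Friction and masses are not known exactly. Their poses are not given: they have to be found in the camera images.
- nozzle_mid: middle-sized of three look-alike bare-metal hot-air nozzles (they stand in any order), 28 to 56 g, upright on the bench. Square skirt 30 x 30 mm (faces along own x, y), 0 to 18 mm up; shoulder to 25 mm; round barrel 24 mm in diameter from 25 to 47 mm: hold it there. Origin: centre of the underside, z up. Quarter turns look alike.
- nozzle_small: bystander: the same kind of nozzle with a 24 mm square skirt and 20 mm barrel, 48 mm high; origin at the centre of the underside
- nozzle_large: bystander: the same kind of nozzle with a 36 mm square skirt and 28 mm barrel, 48 mm high; origin at the centre of the underside
- stand: fixed aluminium stand: foot plate 74 x 108 x 6 mm (along own x, y) with a 10 mm high cap screw at either end of y; on it a round body 72 mm in diameter, its flat rim 22 mm above the bench. The origin lies on its axis at bench height, z up. More than 30 N between nozzle and stand counts as forcing it.
- mouth (a point): centre of the round mouth in the stand's rim, 22 mm above the bench: 47 mm in diameter, 6 mm deep, so the middle nozzle's skirt can turn in it. Its floor, 16 mm above the bench, is a flat rigid steel seat with a square hole; a nozzle not lined up with the hole rides on it there.
- seat_bottom (a point): centre of the square hole's bottom, 6 mm above the bench, where a nozzle fully home stands; hole 32.6 mm square, 10 mm deep. The hole's angle is not reported: it lies turned 10 to 80 degrees from the stand's x and y axes, never square with them, and stays put under a turning nozzle. The skirt drops in only within about 4 degrees and 1 mm of true.
Things that resemble listed ones, but are neither listed nor needed, are in the scene too. Leave any green look-alike of the nozzle_mid alone. There is more than one size of the stand; the one meant has the size given above.

How it is judged:
By the outcome, as a careful person would: the job done as asked, in the order asked, and still so for the second after the job is handed in, with the robot touching nothing.
It also fails if it takes over 64 s, if anything falls off the work surface, if the arm or the gripper's body presses on something with over 40 N, if the wrist force passes 120 N, or if a joint passes its speed limit or range.

### The arm

A 6-joint arm with a two-finger parallel gripper is mounted at the origin on a cart in front of the work surface, level with it; the furniture and walls round the work are solid. World frame = base frame: x ahead of the robot, y to its left, z up, the work surface at z = 0. Lengths are in m, angles in rad, forces in N, time in s.
With the tool pointing down it reaches from about 0.325 to 0.775 m from the base axis. Payload 5.5 kg.
Tool frame: the origin (TCP) lies between the finger pads; the fingertips stand 8 mm ahead of it and the grasp point (between the pads) lies 11 mm behind it (tcp_to_tips is the distance from the TCP to the fingertips, in m); z points along the fingers, y is the line along which they close (so a half turn about z gives the same grasp; the last joint's range is limited). The gripper opens to 88 mm and grips with 3 to 60 N. Pads are 20 mm wide; open, the fingers measure 115 mm over their backs; the gripper's body (75 mm by 178 mm) begins 61 mm behind the grasp point.
Start: joints at [-1.208, 0.091, 1.231, -0, 1.82, -0.057], TCP at [0.245, -0.548, 0.231] pointing down, gripper open.
Joint ranges: [-2.87, 2.87], [-0.86, 2.18], [0.17, 2.46], [-1.51, 4.65], [0.06, 2.69], [-2.65, 2.65]. Speed limits (rad/s): [2.57, 2.57, 3.01, 3.14, 3.14, 3.14].

### API

Orientations are given as a unit quaternion [w, x, y, z].
In Python, from bench import * gives the robot as it stands. Calls block until the motion is done:
- move_to(position, orientation): joint-space move of the TCP to a pose.
- move_l(position, speed=0.15, orientation=None): straight line of the TCP; orientation=None keeps the orientation; speed is the mean speed in m/s.
- movej(angles): joint-space move.
- gripper_open() and close(): open the fingers fully, or close them until they stop; the grip force is fixed at half the most.
- hold(seconds).
- inverse_kinematics(position, orientation): joint angles nearest the present ones, or None.
- state(): the state.
- get_image(name): name is "side" or "top" or "wrist"; returns a dict with "frame" (420x560x3 uint8, blue, green, red), "depth" (420x560 float32, m along the optical axis (not along the pixel's ray), 0 where there is no reading), "camera_matrix" (3x3 intrinsics, pixels), "k1" (the pictures are not rectified: a ray, as slopes to the right and down, at radius r is drawn at 1 + k1 r^2 times it, then the intrinsics apply), "view" (4x4, takes a point from world to camera coordinates). Camera axes: x right, y up, looking along -z (the intrinsics and any distortion apply to the point x, -y, -z); pixel columns grow to the right and rows downward; lengths in m; the calibration is good to about 2 mm. A picture is of the moment at which its call begins.
A pose or a line that the arm cannot do raises IKError and nothing moves.
- job_done(): hands the job in; it is judged then, once.
The state is a dict: "time": time; "joint_pos": joint angles; "dq": joint speeds; "joint_torque": joint torques, N m; "ee_pos": TCP position; "ee_rot": TCP orientation; "ft_force": force on the tool from outside, world axes, zero at the start; "moment": the same for the moment, N m; "finger_gap": finger opening in m; "finger_force": force on a finger pad.
Only numpy, scipy, OpenCV 4.12 (cv2) and the standard library are available. Lean on these libraries where they do the work, as an engineer would, in place of code of your own. Each camera call takes 0.05 s, during which the arm holds its last target. There are 200 camera calls.

## Working session

There is one attempt and no reset: what is moved stays moved. The work goes in short steps, each a Python script; the robot and the scene stay as the last script left them, time stands still between calls to the robot, and variables do not carry over. Pictures are saved under pics/ and viewed, at most 10 in all, crops included, and the job is handed in when it is done.

```bash
mkdir -p pics; ls; cat > h.py <<'E'
from bench import *
import numpy as np, cv2
def cam(n):
    c=get_image(n); np.savez('last_%s.npz'%n,**{k:np.asarray(v) for k,v in c.items()}); return c
def world(c,u,v,z=None,d=None):
    """pixels -> world on plane z, or with depth d"""
    K=np.array(c['camera_matrix']); V=np.array(c['view']); k1=float(c['k1'])
    xd=(np.asarray(u,float)-K[0,2])/K[0,0]; yd=(np.asarray(v,float)-K[1,2])/K[1,1]
    x,y=xd.copy() if hasattr(xd,'copy') else xd,yd
    for _ in range(20):
        s=1+k1*(x*x+y*y); x,y=xd/s,yd/s
    R,t=V[:3,:3],V[:3,3]; o=-R.T@t
    r=np.stack([x,-y,-np.ones_like(x)],-1)@R
    k=(z-o[2])/r[...,2] if d is None else d
    return o+r*np.asarray(k)[...,None]
E
python3 - <<'E'
from h import *
a=cam('top');b=cam('side')
cv2.imwrite('pics/top.png',a['frame']);cv2.imwrite('pics/side.png',b['frame'])
for c in (a,b):
    V=np.array(c['view']);print(-V[:3,:3].T@V[:3,3],c['camera_matrix'][0][0],c['k1'])
s=state();print(s['time'],s['ee_rot'],s['ft_force'],s['finger_gap'])
E
```

```text
pics
[ 0.35033336 -0.24073497  0.91385432] 533.3212405868494 -0.1428840007949974
[ 0.39070325 -1.01578047  0.37207246] 466.39910131014545 0.00206090830321354
0.1 [-8.58055470e-04  9.78050646e-01  2.08365488e-01 -1.46383223e-04] [ 0.20305117 -0.20624727  0.00457717] 0.08793951874885572
```

View pics/top.png

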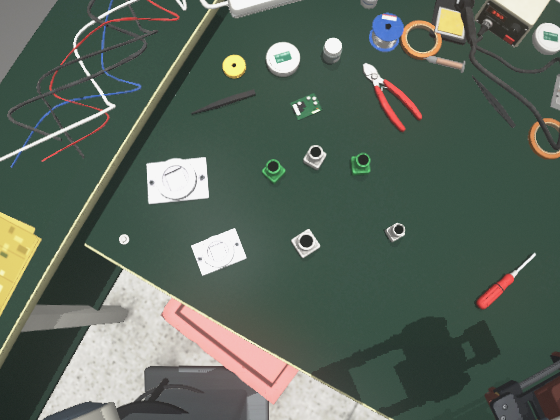

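View pics/side.png

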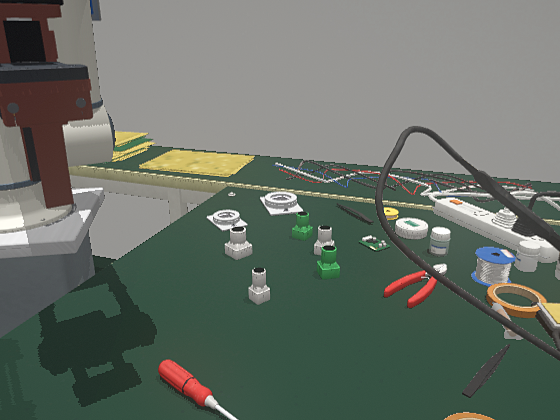

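```bash
python3 - <<'E'
from h import *
a=dict(np.load('last_top.npz'));f=a['frame'];D=a['depth']
vv,uu=np.mgrid[:420,:560]
P=world(a,uu,vv,d=D)
hsv=cv2.cvtColor(f,cv2.COLOR_BGR2HSV)
bright=((hsv[...,2]>110)&(hsv[...,1]<60)).astype(np.uint8)
for n,(u,v,r) in dict(A=(315,156,22),B=(306,243,24),C=(397,231,20),S1=(178,180,42),S2=(219,252,36)).items():
    w=((np.hypot(uu-u,vv-v)<r)&(D>0))
    z=P[...,2]
    m=w&(z>0.006 if n[0]!='S' else z>0.003)
    p=P[m]; print(n,m.sum(),'zpct',np.percentile(p[:,2],[5,25,50,75,95,99]).round(4),'bench z',np.median(z[w&~m]).round(4))
    hs=[(0.012,0.023),(0.04,0.056)] if n[0]!='S' else [(0.003,.01),(0.018,0.027)]
    for lo,hi in hs:
        q=P[w&(z>lo)&(z<hi)&(bright>0)]
        if len(q)<5: print('few');continue
        R=cv2.minAreaRect((q[:,:2]*1000).astype(np.float32));print('  ',lo,len(q),'rect',np.round(R[0],1),np.round(R[1],1),round(R[2],1))
    print('  reach',np.hypot(*p[:,:2].mean(0)))
t=[cv2.resize(f[y-r:y+r,x-r:x+r],(260,260),interpolation=cv2.INTER_CUBIC) for x,y,r in [(315,156,25),(306,243,25),(397,231,25),(178,180,42),(219,252,42)]]
t.append(t[0]*0)
cv2.imwrite('pics/crop.png',np.vstack([np.hstack(t[:3]),np.hstack(t[3:])]))
E
```

```text
A 333 zpct [0.0112 0.0189 0.0393 0.0473 0.0492 0.05  ] bench z 0.0002
   0.012 110 rect [ 602.1 -295.1] [30.5 30.6] 58.3
   0.04 84 rect [ 601.  -294.4] [22.1 23.6] 88.3
  reach 0.665844185038875
B 465 zpct [0.016  0.02   0.0412 0.0475 0.0497 0.0506] bench z 0.0004
   0.012 187 rect [ 452.4 -274.6] [36.3 35.8] 31.9
   0.04 112 rect [ 452.  -274.3] [26.6 27. ] 44.7
  reach 0.5267598355213472
C 248 zpct [0.0129 0.0193 0.0419 0.0473 0.0496 0.0505] bench z 0.0004
   0.012 78 rect [ 467.6 -427. ] [24.2 24.3] 29.1
   0.04 70 rect [ 467.9 -427.4] [19.6 20.1] 87.9
  reach 0.6301244884454509
S1 2520 zpct [0.0037 0.0056 0.0077 0.0201 0.0234 0.0246] bench z 0.0001
   0.003 1378 rect [567.6 -51.4] [ 74.1 108.6] 4.6
   0.018 728 rect [568.  -51.8] [70.2 68.5] 86.6
  reach 0.5690391551565241
S2 1540 zpct [0.0033 0.0046 0.0064 0.0154 0.0185 0.0197] bench z 0.0003
   0.003 827 rect [ 441.  -125.4] [57.5 82.8] 20.9
   0.018 115 rect [ 441.2 -126.5] [52.4 50.2] 36.4
  reach 0.45841940484605664
```

View pics/crop.png

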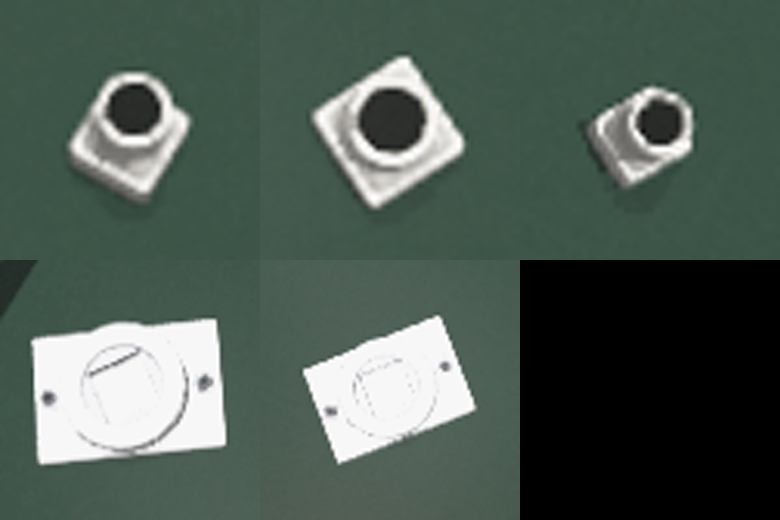

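Candidates for the nozzle, as (column, row) in the top view: (315,156) with a 30.5 mm skirt, (306,243) with 36 mm and (397,231) with 24 mm. The greens at (274,170) and (361,163) are out. The one meant is (315,156), since 30 mm bare metal fits. For the stand, (178,180) measures 74x108 mm with its rim at about 22 mm and fits. (219,252) measures only 57x83 mm. The crop confirms both choices. Next I look with the wrist camera over the stand, then over the nozzle.

```bash
cat >> h.py <<'E'
def Q(psi): return [0.0,float(np.cos(psi/2)),float(np.sin(psi/2)),0.0]
def st(): 
    s=state(); print('t',round(s['time'],2),'p',np.round(s['ee_pos'],4),'F',np.round(s['ft_force'],1),'M',np.round(s['moment'],2),'gap',round(s['finger_gap'],4),'q',np.round(s['joint_pos'],2)); return s
E
python3 - <<'E'
from h import *
psi=np.pi/2
move_to([0.568,-0.052,0.22],Q(psi)); st()
a=cam('wrist'); np.savez('w_stand.npz',**{k:np.asarray(v) for k,v in a.items()})
move_to([0.6015,-0.2947,0.16],Q(psi)); st()
b=cam('wrist'); np.savez('w_noz.npz',**{k:np.asarray(v) for k,v in b.items()})
f=np.hstack([a['frame'],b['frame']]); cv2.imwrite('pics/w1.png',cv2.resize(f,(800,300),interpolation=cv2.INTER_AREA))
for c in (a,b):
    V=np.array(c['view']);print(-V[:3,:3].T@V[:3,3],V[2,:3],c['camera_matrix'][0][0])
E
```

```text
t 2.23 p [ 0.5679 -0.053   0.22  ] F [-0.5 -1.2 -0.2] M [ 0.03 -0.06  0.02] gap 0.0875 q [-0.15  0.01  1.33 -0.    1.8  -0.15]
t 3.27 p [ 0.6019 -0.2937  0.1607] F [ 1.1  1.  -0.2] M [-0.01 -0.09 -0.01] gap 0.0878 q [-0.51  0.28  1.15  0.    1.72 -0.51]
[0.56923668 0.03157756 0.37378378] [0.00173953 0.30554634 0.95217562] 343.99318095874486
[ 0.60283018 -0.20931823  0.31458919] [1.11993361e-04 3.04967873e-01 9.52362633e-01] 343.99318095874486
```

View pics/w1.png

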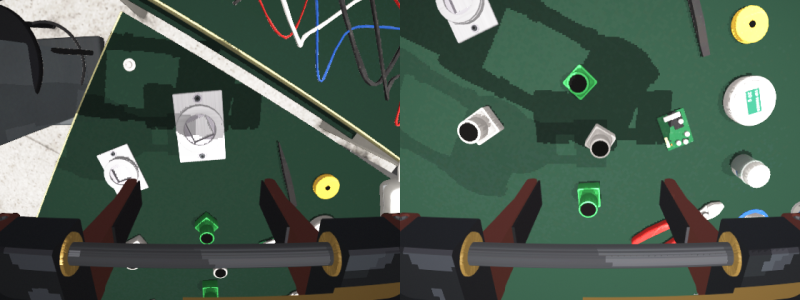

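```bash
python3 - <<'E'
from h import *
vv,uu=np.mgrid[:420,:560]
a=dict(np.load('w_noz.npz'));P=world(a,uu,vv,d=a['depth'])
near=np.hypot(P[...,0]-.6015,P[...,1]+.2947)<.03
z=P[...,2]; print('bench',np.median(z[near&(z<.006)]))
for lo,hi in [(.012,.022),(.040,.056)]:
    q=P[near&(z>lo)&(z<hi)]; R=cv2.minAreaRect((q[:,:2]*1000).astype(np.float32)); print(len(q),np.round(R[0],1),np.round(R[1],1),round(R[2],1),np.median(q[:,2]))
    if lo>.03:
        print(cv2.minEnclosingCircle((q[:,:2]*1000).astype(np.float32)))
a=dict(np.load('w_stand.npz'));P=world(a,uu,vv,d=a['depth']);z=P[...,2]
near=np.hypot(P[...,0]-.568,P[...,1]+.052)<.045
q=P[near&(z>.0195)&(z<.026)];print('rim',cv2.minEnclosingCircle((q[:,:2]*1000).astype(np.float32)),np.median(q[:,2]))
big=np.hypot(P[...,0]-.568,P[...,1]+.052)<.07
q=P[big&(z>.003)&(z<.026)];print('plate',cv2.minAreaRect((q[:,:2]*1000).astype(np.float32)))
hole=np.hypot(P[...,0]-.568,P[...,1]+.052)<.026
for lo,hi in [(.003,.010),(.0,.0115)]:
    q=P[hole&(z>lo)&(z<hi)];R=cv2.minAreaRect((q[:,:2]*1000).astype(np.float32));print('hole',len(q),np.round(R[0],1),np.round(R[1],1),R[2],np.median(q[:,2]))
ys,xs=np.where(near);y0,y1,x0,x1=ys.min(),ys.max(),xs.min(),xs.max()
c=a['frame'][y0:y1,x0:x1];zc=cv2.applyColorMap(np.clip(z[y0:y1,x0:x1]*8000,0,255).astype(np.uint8),cv2.COLORMAP_JET)
print(x0,y0,x1,y1)
cv2.imwrite('pics/hole.png',np.hstack([cv2.resize(cv2.normalize(k,None,0,255,cv2.NORM_MINMAX),(400,400),interpolation=cv2.INTER_NEAREST) for k in (c,zc)]))
E
```

```text
bench -0.00025588163427908706
410 [ 602.2 -291.8] [30.2 30.1] 59.0 0.018109841725782477
683 [ 602.3 -291.5] [23.2 23.5] 3.5 0.04703383761430069
((601.8859252929688, -291.8903503417969), 12.197364807128906)
rim ((567.567138671875, -48.911617279052734), 35.90815353393555) 0.021613457385494916
plate ((567.4488525390625, -49.380348205566406), (74.38188934326172, 107.41239929199219), 4.761589527130127)
hole 854 [567.6 -50.1] [32.3 31.3] 24.743040084838867 0.005810314094647523
hole 871 [567.6 -50.1] [32.3 31.3] 24.743040084838867 0.0058250429799974746
99 140 462 419
```

View pics/hole.png

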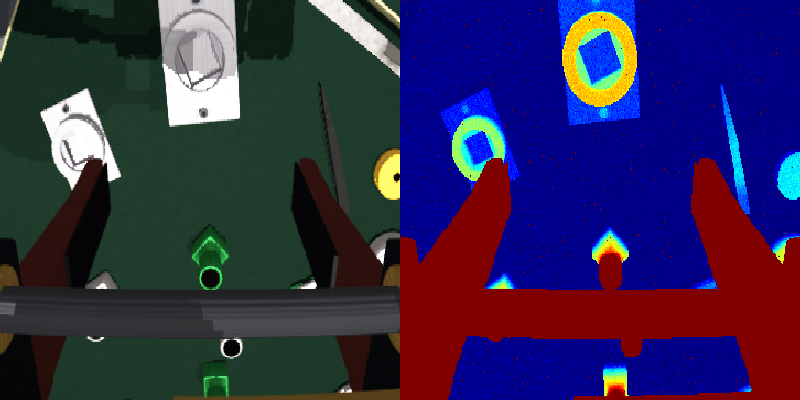

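The hole shows clearly at (600,58) in the height map, turned 24.7° (mod 90). The nozzle sits at 59° (mod 90). Wrist and top views agree on nozzle-to-stand displacement within 0.3 mm. Grasping now, closing along x, which clears the green ones.

```bash
python3 - <<'E'
from h import *
psi=np.pi/2
move_l([0.602,-0.293,0.036],speed=0.08,orientation=Q(psi)); st()
close(); st()
move_l([0.602,-0.293,0.13],speed=0.1); s=st()
psi2=psi-np.radians(34.3)
move_to([0.5678,-0.0503,0.13],Q(psi2)); hold(0.2); st()
vv,uu=np.mgrid[:420,:560]
c=cam('top');P=world(c,uu,vv,d=c['depth'])
w=cam('wrist'); b=cam('side')
f=np.hstack([b['frame'],w['frame']]); cv2.imwrite('pics/g.png',cv2.resize(f,(800,300),interpolation=cv2.INTER_AREA))
P=world(w,uu,vv,d=w['depth']);z=P[...,2]
near=np.hypot(P[...,0]-.5678,P[...,1]+.0503)<.026
for lo,hi in [(.085,.112),(.1,.118)]:
    q=P[near&(z>lo)&(z<hi)]; print(len(q))
    if len(q)>5: R=cv2.minAreaRect((q[:,:2]*1000).astype(np.float32)); print(np.round(R[0],1),np.round(R[1],1),round(R[2],1))
E
```

```text
t 5.02 p [ 0.6023 -0.2932  0.0367] F [-1.  -0.5 -0.1] M [-0.03 -0.08 -0.01] gap 0.0876 q [-0.5   0.32  1.31  0.    1.51 -0.5 ]
t 6.03 p [ 0.602 -0.293  0.036] F [-0.   0.   0.7] M [-0.01 -0.14 -0.01] gap 0.0231 q [-0.5   0.32  1.32  0.    1.51 -0.5 ]
t 7.12 p [ 0.6016 -0.2928  0.1287] F [-0.2  0.2 -0.9] M [-0.01 -0.06 -0.01] gap 0.0232 q [-0.5   0.28  1.2   0.    1.67 -0.5 ]
t 8.28 p [ 0.568  -0.0514  0.1297] F [ 0.7 -0.4  0. ] M [-0.02  0.01  0.01] gap 0.0235 q [-0.15  0.02  1.49 -0.    1.64  0.45]
815
[575.3 -41.2] [18.6 38.2] 62.9
1190
[576.9 -41.8] [17.4 36.2] 58.1
```

View pics/g.png

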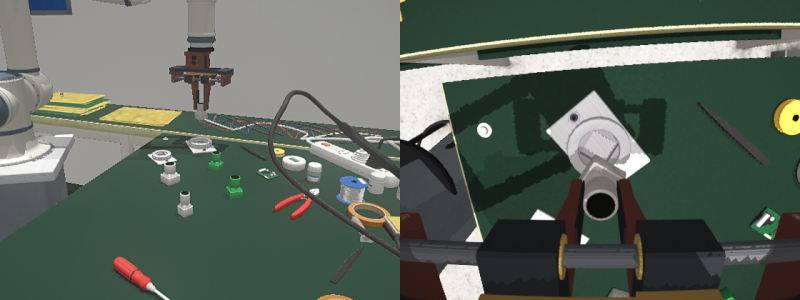

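```bash
python3 - <<'E'
from h import *
w=dict(np.load('last_wrist.npz'));f=w['frame'];g=f.max(2)
m=(g<45).astype(np.uint8); n,l,s,ce=cv2.connectedComponentsWithStats(m)
i=[k for k in range(1,n) if np.hypot(ce[k][0]-281,ce[k][1]-287)<25 and s[k,4]>100]
vv,uu=np.mgrid[:420,:560]
P=world(w,uu,vv,d=w['depth']);z=P[...,2]
for k in i:
    c,_=cv2.findContours((l==k).astype(np.uint8),cv2.RETR_EXTERNAL,cv2.CHAIN_APPROX_NONE)
    c=max(c,key=len)[:,0,:]; p=world(w,c[:,0],c[:,1],z=.0137+.127)
    print(s[k],ce[k],cv2.fitEllipse((p[:,:2]*1000).astype(np.float32)))
    ring=cv2.dilate((l==k).astype(np.uint8),np.ones((5,5)))-cv2.dilate((l==k).astype(np.uint8),np.ones((3,3)));print('ring z',np.percentile(z[ring>0],[25,50,75]))
# skirt-top points: light grey, not finger red
hsv=cv2.cvtColor(f,cv2.COLOR_BGR2HSV)
near=(np.hypot(P[...,0]-.568,P[...,1]+.0503)<.03)&(hsv[...,1]<60)
for lo,hi in [(.090,.1),(.1,.108),(.108,.116)]:
    q=P[near&(z>lo)&(z<hi)];print(lo,len(q),cv2.minAreaRect((q[:,:2]*1000).astype(np.float32)))
E
```

```text
[ 261  270   40   35 1092] [280.53754579 287.38736264] ((569.1561889648438, -50.93490982055664), (18.20508575439453, 18.525651931762695), 45.692726135253906)
ring z [0.14041821 0.14078886 0.14118758]
0.09 186 ((575.1683959960938, -41.03036880493164), (18.14623260498047, 38.115596771240234), 63.74452209472656)
0.1 303 ((576.8828125, -41.50019836425781), (17.13034439086914, 36.226680755615234), 59.16105651855469)
0.108 774 ((577.4722290039062, -41.4864616394043), (16.86035919189453, 33.54277801513672), 61.30012893676758)
```

The bore in the gripper projects to (569.2, -50.9) mm against a TCP at (568.0, -51.4). With the stand at (567.5, -49.2), the TCP target is about (566.5, -50.0). Next is a slow descent with force feedback.

```bash
cat >> h.py <<'E'
def fz(): 
    hold(0.1); return float(np.mean([state()['ft_force'][2] for _ in range(1)]))
def down(x,y,z0,z1,psi,lim=6,step=0.001):
    z=z0
    while z>z1+1e-6:
        z=max(z-step,z1); move_l([x,y,z],speed=0.03,orientation=Q(psi)); F=fz()
        if F-F0>lim: break
    s=st(); return z,s
F0=0.
E
python3 - <<'E'
import h; from h import *
psi=np.pi/2-np.radians(34.3); x,y=.5665,-.0500
move_l([x,y,.075],speed=.08,orientation=Q(psi)); hold(.3); h.F0=fz(); print(h.F0); st()
move_l([x,y,.055],speed=.04)
z,s=down(x,y,.055,.0425,psi); print(z)
E
```

```text
-0.9347847557545857
t 9.68 p [ 0.5666 -0.05    0.0752] F [-0.4  0.1 -0.9] M [-0.05 -0.03 -0.02] gap 0.0231 q [-0.15  0.03  1.57 -0.    1.54  0.45]
t 14.88 p [ 0.5665 -0.05    0.0425] F [-0.4 -0.1 -0.8] M [ 0.01 -0.08 -0.03] gap 0.0234 q [-0.15  0.05  1.61  0.    1.48  0.45]
0.0425
```

It dropped straight in without contact. I'll touch the bottom lightly, release, back off and check.

```bash
python3 - <<'E'
import h; from h import *
h.F0=-0.9
psi=np.pi/2-np.radians(34.3); x,y=.5665,-.0500
z,s=down(x,y,.0425,.0395,psi,lim=2,step=.0004); print('touch',z)
gripper_open(); hold(.2); st()
move_l([x,y,.14],speed=.1)
move_to([.568,-.16,.22],Q(np.pi/2)); hold(.3); st()
w=cam('wrist'); c=cam('top'); b=cam('side')
vv,uu=np.mgrid[:420,:560]
for n,k in (('wrist',w),('top',c)):
    P=world(k,uu,vv,d=k['depth']);z=P[...,2];r=np.hypot(P[...,0]-.5675,P[...,1]+.0505)
    q=P[(r<.016)&(z>.04)];print(n,len(q),'top z',np.median(q[:,2]),np.percentile(q[:,2],[5,95]),cv2.minEnclosingCircle((q[:,:2]*1000).astype(np.float32)))
    q=P[(r<.024)&(z<.03)];print(' low z',np.percentile(q[:,2],[5,50,95]))
f=np.hstack([cv2.resize(b['frame'][100:310,120:400],(560,420)),w['frame']]); cv2.imwrite('pics/end.png',cv2.resize(f,(800,300),interpolation=cv2.INTER_AREA))
E
```

```text
t 15.57 p [ 0.5666 -0.05    0.0419] F [-1.2  0.2  1.6] M [0.02 0.02 0.01] gap 0.0232 q [-0.15  0.05  1.61  0.    1.48  0.45]
touch 0.04170000000000001
t 16.86 p [ 0.5665 -0.05    0.0417] F [0.2 0.4 1.2] M [ 0.   -0.05 -0.03] gap 0.0879 q [-0.15  0.05  1.61 -0.    1.48  0.45]
t 19.07 p [ 0.5679 -0.1593  0.2194] F [-0.5 -0.1  0.8] M [-0.01 -0.1  -0.05] gap 0.0879 q [-0.33  0.06  1.28  0.    1.8  -0.33]
wrist 624 top z 0.05315596617539939 [0.05149332 0.0544148 ] ((567.4518432617188, -49.519290924072266), 12.120535850524902)
 low z [0.00658785 0.01631181 0.02668341]
top 96 top z 0.053547105460939604 [0.04999907 0.0555201 ] ((567.4705810546875, -49.4844970703125), 12.048580169677734)
 low z [0.01363358 0.01949622 0.0255895 ]
```

View pics/end.png

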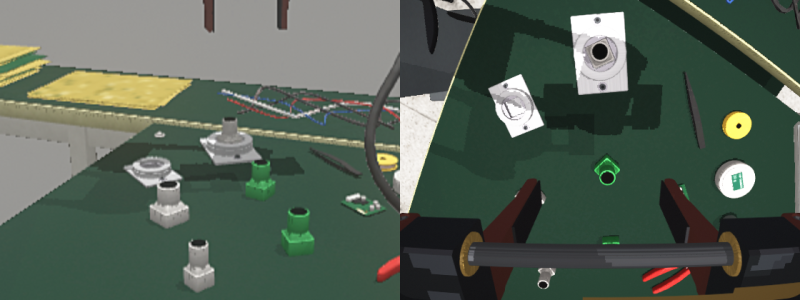

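The picture shows the nozzle upright in the large stand (230,125 in the side half, 600,50 in the wrist half), with its top at z = 53 mm (6 + 47, fully home). The other nozzles are where they stood.

```bash
python3 -c "
from bench import *
print(job_done())"
```

```text
the job is handed in; nothing more can be done
None
```

The middle nozzle stands upright and fully home in the square seat (top measured at 53 mm); it was released after about 2.5 N of contact, with no turning search needed because it was pre-aligned to the hole's angle from the camera, the other nozzles were left where they stood, and the job is handed in.

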